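# Take the long belt hanger off its keyhole stud

### The arm

A 6-joint arm with a two-finger parallel gripper is mounted at the origin on the work surface. World frame = base frame: x ahead of the robot, y to its left, z up, the work surface at z = 0. Lengths are in m, angles in rad, forces in N, time in s.
With the tool pointing down it reaches from about 0.35 to 0.725 m from the base axis. Payload 4.3 kg.
Tool frame: the origin (TCP) lies between the finger pads; the fingertips stand nose_length ahead of it and the grasp point (between the pads) lies 3 mm ahead of it (nose_length is the distance from the TCP to the fingertips, in m); z points along the fingers, y is the line along which they close (so a half turn about z gives the same grasp; the last joint's range is limited). The gripper opens to 85 mm and grips with 20 to 120 N. Pads are 22 mm wide; open, the fingers measure 114 mm over their backs; the gripper's body (76 mm by 85 mm) begins 54 mm behind the grasp point. The pads swing forward as they close: fully open they stand 13 mm farther back than shut.
Start: joints at [1.155, 0.377, 0.081, 1.274, 0, 1.46], TCP at [0.173, 0.548, 0.253] pointing down, gripper open.
Joint ranges: [-2.72, 2.72], [-0.84, 1.66], [-1.02, 1.22], [-1.77, 2.12], [-1.37, 1.28], [-3.14, 3.14]. Speed limits (rad/s): [2.57, 2.57, 3.14, 3.14, 3.14, 3.14].

### API

Orientations are given as a unit quaternion [w, x, y, z].
In Python, from plant import get_state, grab_frame, camera_params, sign_off, search_frame, trace, nose_length gives the robot as it stands.
- The arm moves only by the shell command python3 -m jog 'ROWS' [OPENING] [FORCE]. ROWS is JSON, a list that holds one entry, the list of rows, each a list of 4 numbers: the shift along the world's x, y, z in m, then the turn about the world's z in rad. In form: [[[tx, ty, tz, spin], ...]]. A call has 1 to 5 rows; each row is the pose to reach, as a shift and turn from the pose commanded when the call began; what a row does not reach only later rows make up. A row lasts 1/12 s, in which the tool goes at most 41.7 mm and 7.16 degrees, less where a joint would pass 70% of its speed; a pose out of reach is approached as far as the arm can. A call with a gripper value outside its range is refused whole. OPENING is the finger opening in m, from 0 to 0.0854, set as the call begins (- or left out, the last holds). The fingers move at their own pace and stop on an object; FORCE is the grip in N (left out, the last holds). Time passes only in rows, so rows that repeat a pose let the fingers close. It gives the time, the measured TCP pose, the force, the opening and the grip force at its end, in the units of the state.
- get_state(): the state, without advancing time (a new reading comes with each control period).
- grab_frame(name): name is "scene" or "top" or "wrist"; returns the picture (400x640x3 uint8, red, green, blue); there is no depth.
- camera_params(name): a dict with "fov_y" (degrees; the focal length in pixels is half the picture's height over the tangent of half this angle, whatever the lens; pixels are square), "cx", "cy" (the principal point, pixels), "k1" (the pictures are not rectified: a ray, as slopes to the right and down, at radius r is drawn at 1 + k1 r^2 times it, then the intrinsics apply), "origin" and "rotation" of the camera in the world. Camera axes: x right, y down, z forward; pixel columns grow to the right and rows downward; lengths in m; the calibration is good to about 2 mm. A picture is of the moment at which its call begins: read the wrist's pose just before it. camera_params takes no time and is no camera call; for the wrist camera it gives the pose at the moment of the call.
- sign_off(): hands the job in; it is judged then, once.
Trained networks look in the newest picture that a camera, given by its name, has taken for a name from the list of things; names that differ only in an ending like _2 or _b are one class to them, and where a whole thing is asked for, a point or a joint stands for the part that bears it (a point fixed in the world has none). Each returns a list of dicts, best first, with "conf" (0 to 1); they miss things now and then, are a little off and sometimes report something else, mostly with a low value. They report only what shows in the picture. A call takes as long as a camera call. They do not tell look-alikes from the thing itself.
- search_frame(camera, target): "at" ([row, column] in pixels, amid what is visible of it).
- trace(camera, target): "mask" (400x640 bool, what is visible of it) and "at" ([row, column] in pixels, amid what is visible of it).
The state is a dict: "time_s": time; "q": joint angles; "dq": joint speeds; "joint_efforts": joint torques, N m; "eef_pos": TCP position; "eef_rot": TCP orientation; "ft_force": force on the tool from outside, world axes, zero at the start; "torque": the same for the moment, N m; "opening": opening from 0.0 (shut) to 1.0 (fully open); "grip_force": force on a finger pad.
Only numpy, scipy, OpenCV 4.12 (cv2) and the standard library are available. Lean on these libraries where they do the work, as an engineer would, in place of code of your own. Each camera call takes 0.05 s, during which the arm holds its last target. There are 200 camera calls.

### The job

Take the belt hanger with the longer arm down from the plywood display board: slide it up until the stud's head is in the wide end of its keyhole, draw it off the stud, and stand it upright inside the aluminium tray. Set it down gently, do not drop it; leave the short hanger hanging on its stud and do not disturb the spray can, jar or wrench.

Things in the scene. Friction and masses are not known exactly. Their poses are not given: they have to be found in the camera images.
- board: Upright plywood board on two feet, fixed, 320 mm wide (y), 200 mm high, 18 mm thick. Its face looks along its own +x, away from the robot, turned up to 0.4 rad. Origin: on the face plane, mid-width, at bench height; x out of the face, z up. Feet reach 30 mm in front of the face, 14 mm high. Two studs stick out of the face; one hanger hangs on each, which is where varies.
- stud_a (a point): Steel stud at the board's y = -75 mm, 160 mm above the bench, straight out of the face: neck 5 mm diameter and 6 mm long, then a round head 14 mm diameter, 4 mm thick. Point: on its axis, under the head, 6 mm out from the face. Axes as the board's.
- stud_b (a point): The same stud at the board's y = +75 mm.
- long_hanger: Steel belt hanger to take down, 0.25 to 0.5 kg: upright plate 50 mm wide (y), 88 high (z -72 to +16), 4 thick (x 0 to 4), and a level arm 10 mm thick, 28 high (z -72 to -44), x 4 to 154, with a lip at its end turned up 18 mm. Plate and arm share a flat foot; it stands by itself. Origin: plate's back face, where the stud's axis lies when hung; x along the arm, z up. Centre of mass x = 57 mm.
- long_hanger_hole (a point): Centre of the wide end of the long hanger's keyhole, 24 mm across, on the plate's back face, 24 mm under the origin; from it a slot 8 mm wide runs up to 2.5 mm above the origin. Hung, the stud is at the top of the slot. Raised 24 mm, the head is centred in the wide end (4 mm play all round) and the hanger comes off along +x, clear after 15 mm. It hangs loosely by its weight.
- long_hanger_grip (a point): Point on the long hanger's arm to pinch from above, fingers closing along the hanger's y: mid-thickness of the arm, 85 mm out from the plate's back, 4 mm below the arm's top edge and 24 mm above its foot.
- long_hanger_foot (a point): Underside of the long hanger's plate, back face, mid-width (72 mm under the origin).
- long_hanger_tip (a point): Underside of the far end of the long hanger's arm (154 mm along x from the foot point).
- short_hanger: The same kind of hanger with an arm only 80 mm long, hung on the other stud; to be left hanging. Same origin, axes, plate and keyhole.
- tray: Shallow open aluminium tray, fixed to the bench, 270 mm (x) by 210 mm (y), 32 mm high, walls 4 mm. Origin: centre of its underside; x along its long side, z up.
- tray_in (a point): Centre of the tray's inner floor (4 mm above the bench), axes as the tray's.
- spray_can: Blue spray can, 64 mm diameter, 170 mm high, standing on the bench, a bystander. Origin: centre of its underside.
- jar: Glass jar with steel cap, 60 mm diameter, 75 mm high, standing on the bench, a bystander. Origin: centre of its underside.
- wrench: Steel wrench 190 mm long lying on the bench in front of the board, a bystander. Origin: its middle, underside.
Mind the look-alikes: they are no part of the job. Leave any black or orange look-alike of the long_hanger alone.

How it is judged:
On the way, in this order (a step that is already met when the one before it is completed fails the run):
1. the long hanger is slid up its keyhole until the stud's head is in the wide end, its plate still on the stud (raised 15 to 34 mm, within 10 mm of the board) (z of long_hanger in the frame of board between 0.175 and 0.194 m and x of long_hanger in the frame of board below 0.01 m), for 0.02 s.
2. the long hanger is drawn off the stud, more than 25 mm out from the board's face (x of long_hanger in the frame of board above 0.025 m), for 0.1 s.
At the end, for the whole second after the job is handed in: The long hanger stands at rest inside the tray, its foot on the tray's floor (plate and arm end within 6 mm of it) and upright within about 7 degrees; the short hanger still hangs on its stud, seated at the top of its slot (within 10 mm) (z of each of long_hanger_foot, long_hanger_tip in the frame of tray_in below 0.006 m and angle between long_hanger's own z axis and vertical below 0.12 rad and x of long_hanger_foot in the frame of tray_in between -0.132 and 0.132 m and y of long_hanger_foot in the frame of tray_in between -0.102 and 0.102 m and x of long_hanger_tip in the frame of tray_in between -0.132 and 0.132 m and y of long_hanger_tip in the frame of tray_in between -0.102 and 0.102 m and linear speed of long_hanger below 0.02 m/s and x of short_hanger in the frame of board below 0.01 m and z of short_hanger in the frame of board between 0.155 and 0.17 m); the robot touches nothing.
It fails at once if the long hanger is let go, off its stud, more than 20 mm above the tray's floor level (x of long_hanger in the frame of board above 0.02 m and contact force between the fingers and long_hanger below 0.02 N and z of each of long_hanger_foot, long_hanger_tip in the frame of tray_in above 0.02 m).
It fails at once if the short hanger comes off its stud (more than 20 mm from the board's face) (x of short_hanger in the frame of board above 0.02 m).
It fails at once if the spray can, jar or wrench is pushed more than 40 mm, or the can or jar is knocked over (distance of any of spray_can, jar, wrench from where it was at the start of the episode above 0.04 m or angle between any of spray_can, jar's own z axis and vertical above 0.7 rad).
It also fails if it takes over 48 s, if anything falls off the work surface, if the arm or the gripper's body presses on something with over 40 N, if the wrist force passes 120 N, or if a joint passes its speed limit or range.

## Working session

There is one attempt and no reset: what is moved stays moved. The work goes in short steps, Python scripts to look and compute and a shell command to move; the robot and the scene stay as the last step left them, time stands still between calls to the robot, and variables do not carry over. Pictures are saved under pics/ and viewed, at most 10 in all, crops included, and the job is handed in when it is done.

```bash
ls; mkdir -p pics
python3 - <<'E'
from plant import *
import cv2
print(get_state()); print(nose_length)
for c in ["scene","top","wrist"]:
    print(c,camera_params(c)); cv2.imwrite(f"pics/{c}0.png",grab_frame(c)[:,:,::-1])
    for t in ["board","long_hanger","short_hanger","tray","spray_can","jar","wrench","long_hanger_grip","stud_a","long_hanger_foot","long_hanger_tip"]:
        print(c,t,[(round(d["conf"],2),[round(float(x)) for x in d["at"]]) for d in search_frame(c,t)][:4])
E
```

```text
pics
{'time_s': 0.0, 'q': array([1.15475318e+00, 3.78046647e-01, 7.96355741e-02, 1.27442184e+00,
       4.39354417e-07, 1.46050758e+00]), 'dq': array([-0.00039424, -0.00101831,  0.00015557,  0.00122681,  0.00038281,
       -0.00113571]), 'joint_efforts': array([-4.14004735e-04, -4.63601804e+01,  2.69875538e+01,  2.08671583e-02,
       -3.01948457e-04,  1.25449748e-05]), 'eef_pos': array([0.17281949, 0.54776792, 0.25237397]), 'eef_rot': array([-2.65109096e-04,  1.52282324e-01,  9.88336510e-01, -9.83175303e-04]), 'ft_force': array([ 0.09387643,  0.34549598, -0.3322828 ]), 'torque': array([-0.04374551,  0.01517764,  0.03586785]), 'grip_force': 0.0, 'opening': 0.9984596135400475}
0.022
scene {'fov_y': 55.97531410020921, 'cx': 315.4389542555895, 'cy': 197.92459433023097, 'k1': -0.055805936515405365, 'origin': array([ 1.06952938, -0.08233712,  0.93376343]), 'rotation': array([-0.23555403,  0.764719  ,  0.57330013, -0.17619907])}
scene board [(0.66, [172, 325])]
scene long_hanger [(0.85, [176, 354]), (0.76, [147, 441]), (0.66, [177, 406])]
scene short_hanger [(0.61, [178, 300])]
scene tray 
[... 1131 characters left out ...]
76]), (0.56, [183, 287])]
top long_hanger_tip [(0.66, [258, 174]), (0.61, [217, 230]), (0.51, [197, 284])]
wrist {'fov_y': 67.0011661774064, 'cx': 324.1038788199107, 'cy': 198.02273166022707, 'k1': 0.010183248092682562, 'origin': array([0.09974758, 0.57110058, 0.37458493]), 'rotation': array([0.12132401, 0.79732655, 0.58447213, 0.08912457])}
wrist board [(0.56, [399, 163]), (0.26, [299, 241])]
wrist long_hanger [(0.83, [305, 377])]
wrist short_hanger []
wrist tray []
wrist spray_can [(0.82, [303, 240])]
wrist jar []
wrist wrench []
wrist long_hanger_grip [(0.88, [304, 378])]
wrist stud_a [(0.48, [393, 20])]
wrist long_hanger_foot [(0.7, [308, 376])]
wrist long_hanger_tip [(0.81, [302, 377])]
```

Run:
```python
import cv2
a=cv2.imread("pics/scene0.png")[90:290,250:470]; cv2.imwrite("pics/sc.png",cv2.resize(a,None,fx=3,fy=3,interpolation=2)[:600])
a=cv2.imread("pics/top0.png")[100:320,150:400]; cv2.imwrite("pics/tc.png",cv2.resize(a,None,fx=2.7,fy=2.7,interpolation=2)[:600])
```

```text
(no output)
```

View pics/sc.png

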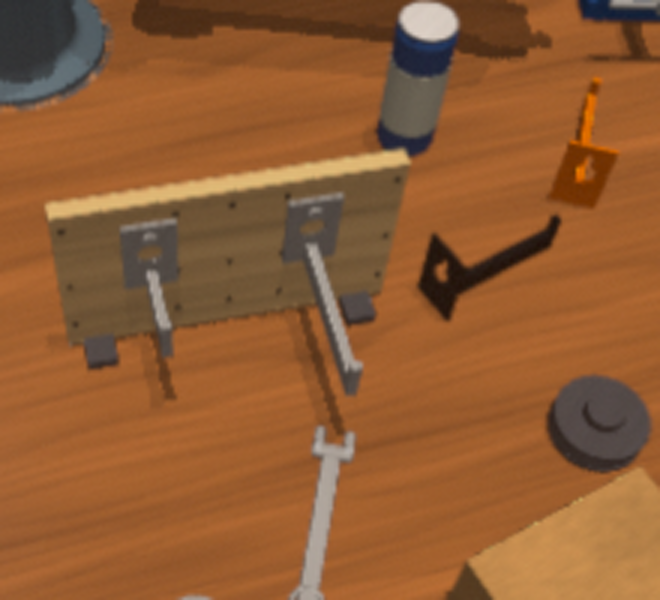

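View pics/tc.png

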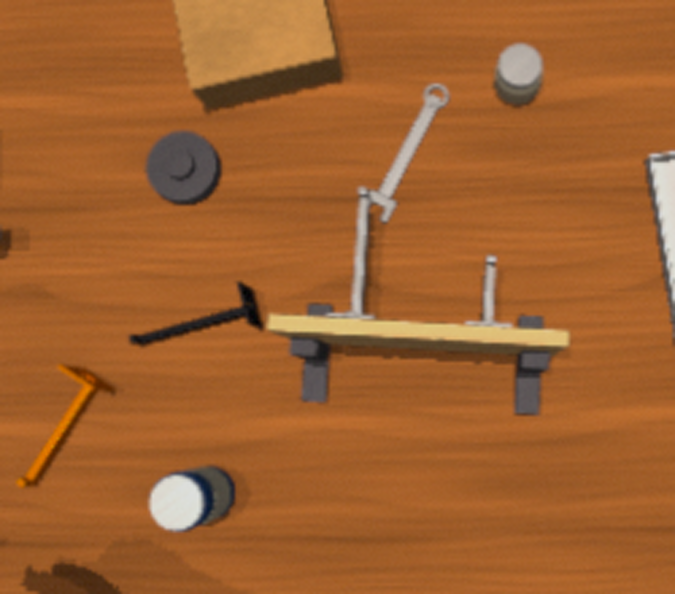

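View pics/top0.png

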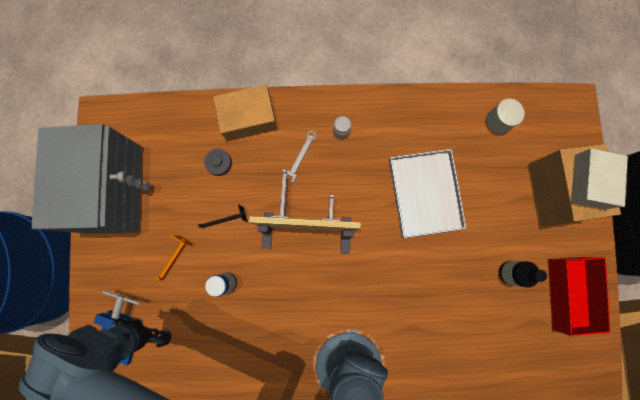

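```bash
cat > h.py <<'E'
import numpy as np
from plant import *
from scipy.spatial.transform import Rotation as R
from scipy.optimize import least_squares
def rot(q): return R.from_quat(np.r_[q[1:],q[0]]).as_matrix()
def proj(P,c):
    p=(np.atleast_2d(P)-c["origin"])@rot(c["rotation"]); s=p[:,:2]/p[:,2:]
    s=s*(1+c["k1"]*(s**2).sum(1,keepdims=True)); f=200/np.tan(np.radians(c["fov_y"]/2))
    return s*f+[c["cx"],c["cy"]]   # col,row
def pose(v,P):
    c,s=np.cos(v[2]),np.sin(v[2]); P=np.atleast_2d(P)
    return np.c_[v[0]+c*P[:,0]-s*P[:,1],v[1]+s*P[:,0]+c*P[:,1],P[:,2]]
def fit(obs,v0):
    cs={k:camera_params(k) for k in {o[0] for o in obs}}
    f=lambda v:np.concatenate([proj(pose(v,o[1]),cs[o[0]])[0]-o[2] for o in obs])
    r=least_squares(f,v0,loss="soft_l1"); return r.x,r.fun.reshape(-1,2)
E
python3 - <<'E'
from h import *
S=lambda x,y:np.array([250+x/3,90+y/3]); T=lambda x,y:np.array([150+x/2.7,100+y/2.7])
H=lambda x,y,z:(x,.075+y,.16+z)
obs=[("scene",(0,-.16,.2),S(50,220)),("scene",(0,.16,.2),S(410,164)),
("scene",(-.018,-.16,.2),S(47,204)),("scene",(-.018,.16,.2),S(403,150)),
("top",(0,.16,.2),T(270,314)),("top",(0,-.16,.2),T(569,332)),("top",(-.018,.16,.2),T(268,330)),("top",(-.018,-.16,.2),T(568,347)),
("scene",H(.154,0,-.026),S(352,364)),("scene",H(.154,0,-.072),S(350,391)),("top",H(.154,0,-.026),T(364,189)),
("scene",H(.004,-.025,.016),S(289,204)),("scene",H(.004,.025,.016),S(342,195)),("top",H(.084,0,.0)-np.array([0,.15,.026]),T(490,257))]
v,e=fit(obs,[.37,.13,0]); print(v.round(4)); print(e.round(1))
g=pose(v,H(.085,0,-.048))[0]; print("grip",g,"tip",pose(v,H(.154,0,-.072)))
t,e=fit([("top",(-.135,.105,.032),np.array([404,237])),("top",(-.135,-.105,.032),np.array([466,228])),("top",(.135,-.105,.032),np.array([452,150])),("top",(.135,.105,.032),np.array([390,158]))],[.45,-.2,0])
print("tray",t,e.round(1)); st=get_state();print(st["time_s"],R.from_quat(np.r_[st["eef_rot"][1:],st["eef_rot"][0]]).as_matrix().round(3))
c=camera_params("top")
E
```

```text
[ 0.4643  0.1244 -0.0885]
[[-2.2 -1.1]
 [-0.6 -0.7]
 [-2.1 -1.1]
 [-0.3 -1. ]
 [-1.7 -1.1]
 [-0.8 -0.9]
 [-1.4 -0.8]
 [-0.7 -0.2]
 [ 0.5  0.2]
 [-0.8  0.6]
 [-1.1 -1.2]
 [-1.3 -0.7]
 [-0.6 -0.5]
 [-0.2 -0.9]]
grip [0.55563892 0.19157447 0.112     ] tip [[0.62436877 0.18547468 0.088     ]]
tray [ 0.55214158 -0.2811718   0.11366929] [[-0.2  0.9]
 [ 0.2  0.6]
 [-0.4 -1. ]
 [ 0.4 -0.7]]
1.8 [[-0.954  0.301  0.   ]
 [ 0.301  0.954  0.   ]
 [-0.     0.    -1.   ]]
```

```bash
python3 -m jog '[[[0.029,-0.027,0,0.02],[0.058,-0.054,0,0.04],[0.087,-0.081,0,0.06],[0.116,-0.108,0,0.08],[0.145,-0.135,0,0.1]]]' 0.0854 40
python3 -m jog '[[[0.029,-0.027,0,0.02],[0.058,-0.054,0,0.04],[0.087,-0.081,0,0.06],[0.116,-0.108,0,0.08],[0.145,-0.135,0,0.1]]]'
python3 -m jog '[[[0.029,-0.027,0,0.01],[0.058,-0.054,0,0.017],[0.093,-0.086,0,0.017],[0.093,-0.086,0,0.017]]]'
```

```text
time_s: 2.22
eef_pos: [0.3191, 0.4121, 0.2535]
eef_rot: [0.0, 0.102, 0.995, 0.0]
ft_force: [1.6, 0.5, -0.8]
opening: 1.002
grip_force: 0.0
time_s: 2.63
eef_pos: [0.4643, 0.2768, 0.2535]
eef_rot: [0.0, 0.052, 0.999, 0.0]
ft_force: [-0.5, 1.0, -1.1]
opening: 0.999
grip_force: 0.0
time_s: 2.97
eef_pos: [0.5606, 0.1876, 0.2529]
eef_rot: [0.001, 0.048, 0.999, -0.001]
ft_force: [2.0, 0.5, 0.3]
opening: 1.0
grip_force: 0.0
```

Run:
```python
from h import *; import cv2
c=camera_params("wrist"); im=grab_frame("wrist")[:,:,::-1].copy(); st=get_state(); print(st["time_s"],st["eef_pos"],rot(st["eef_rot"]).round(3))
v=[.4643,.1244,-.0885]; np.save("wr.npy",im)
H=np.array([(x,.075+y,.16+z) for x,y,z in [(.154,0,-.026),(.154,-.005,-.072),(.004,-.025,.016),(.004,.025,.016),(.085,-.005,-.044),(.085,.005,-.044)]])
p=proj(pose(v,np.r_[H,[(0,.16,.2),(0,-.16,.2)]]),c); print(p.round(1))
for q in p: cv2.circle(im,tuple(int(round(a)) for a in q),2,(0,0,255),1)
cv2.imwrite("pics/w1.png",im)
```

```text
3.0167 [0.55922726 0.18898609 0.25276184] [[-0.996  0.094  0.001]
 [ 0.094  0.996 -0.001]
 [-0.001 -0.001 -1.   ]]
[[ 328.9  267.5]
 [ 323.5  244.6]
 [ 288.8   87.4]
 [ 370.1   86.8]
 [ 322.8  188. ]
 [ 334.1  187.9]
 [ 489.8   75.5]
 [-116.    77.6]]
```

View pics/w1.png

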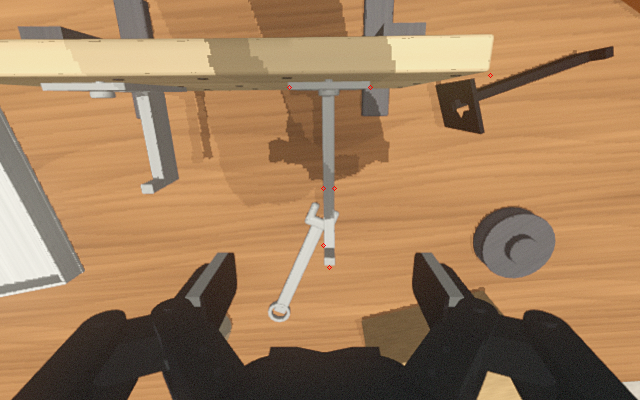

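```bash
python3 -m jog '[[[0,0,-0.035,0],[0,0,-0.07,0],[0,0,-0.105,0],[0,0,-0.13,0],[0,0,-0.138,0]]]'
python3 -m jog '[[[0,0,0,0],[0,0,0,0],[0,0,0,0],[0,0,0,0],[0,0,0,0]]]' 0.0 60
python3 -m jog '[[[0,0,0,0],[0,0,0,0],[0,0,0,0]]]'
```

```text
time_s: 3.43
eef_pos: [0.5518, 0.1926, 0.1108]
eef_rot: [-0.004, 0.044, 0.999, -0.001]
ft_force: [-0.5, -0.7, -0.7]
opening: 1.002
grip_force: 0.0
time_s: 3.85
eef_pos: [0.5575, 0.1928, 0.1173]
eef_rot: [0.002, 0.044, 0.999, 0.001]
ft_force: [-0.8, 0.0, 0.8]
opening: 0.3
grip_force: 0.0
time_s: 4.1
eef_pos: [0.5569, 0.1918, 0.1166]
eef_rot: [0.001, 0.044, 0.999, -0.0]
ft_force: [-0.6, -2.9, 6.2]
opening: 0.099
grip_force: 61.6
```

```bash
python3 -m jog '[[[0,0,0,0],[0,0,0.006,0],[0,0,0.012,0],[0,0,0.018,0],[0,0,0.024,0]]]' 0.0 80
python3 -m jog '[[[0,0,0,0],[0,0,0,0],[0,0,0,0],[0,0,0,0]]]'
python3 - <<'E'
from h import *; import cv2
c=camera_params("wrist"); im=grab_frame("wrist")[:,:,::-1].copy(); s=grab_frame("scene")[:,:,::-1]
st=get_state(); print(st["eef_pos"],st["ft_force"],st["torque"])
H=np.array([(x,.075+y,.184+z) for x,y,z in [(.154,0,-.026),(.004,-.025,.016),(.004,.025,.016)]])
for q in proj(pose([.4643,.1244,-.0885],H),c): cv2.circle(im,tuple(int(round(a)) for a in q),2,(0,0,255),1)
b=cv2.resize(s[140:240,300:400],None,fx=4,fy=4,interpolation=2)
cv2.imwrite("pics/w2.png",np.hstack([im[:,200:600],b]))
E
```

```text
time_s: 4.52
eef_pos: [0.5567, 0.1924, 0.1396]
eef_rot: [0.0, 0.044, 0.999, 0.0]
ft_force: [4.8, 0.3, -7.5]
opening: 0.095
grip_force: 80.6
time_s: 4.85
eef_pos: [0.5569, 0.1926, 0.1399]
eef_rot: [0.001, 0.044, 0.999, 0.0]
ft_force: [5.8, -0.3, -0.5]
opening: 0.096
grip_force: 81.4
[0.55692565 0.19258644 0.13983829] [ 6.4255787  -0.01850206 -1.90296574] [-0.03179301 -0.95017254  0.04071377]
```

View pics/w2.png

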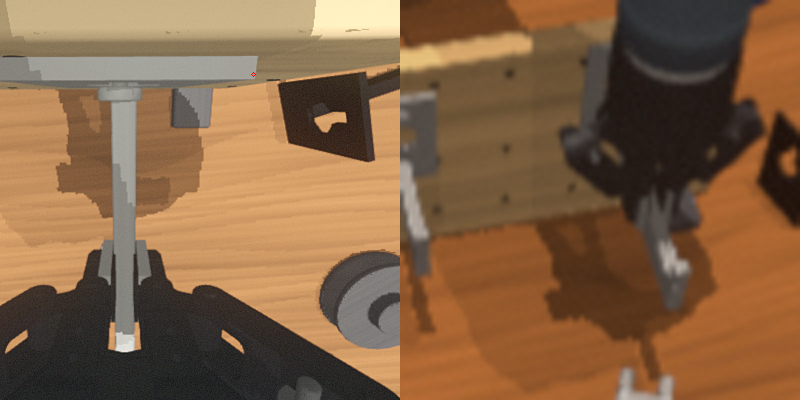

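```bash
python3 -m jog '[[[0.003,0,0,0],[0.006,-0.0005,0,0],[0.009,-0.001,0,0],[0.009,-0.001,0,0],[0.009,-0.001,0,0]]]'
python3 -m jog '[[[0.005,-0.0005,0,0],[0.01,-0.001,0,0],[0.015,-0.0015,0,0],[0.02,-0.002,0,0],[0.025,-0.0025,0,0]]]'
python3 -m jog '[[[0.01,-0.001,0,0],[0.01,-0.001,0,0],[0.01,-0.001,0,0]]]'
python3 - <<'E'
from h import *; import cv2
c=camera_params("wrist"); im=grab_frame("wrist")[:,:,::-1].copy(); s=grab_frame("scene")[:,:,::-1]
st=get_state(); print(st["time_s"],st["eef_pos"],st["ft_force"],st["torque"])
d=np.array([(x+.043,.075+y,.184+z) for x,y,z in [(.154,0,-.026),(.004,-.025,.016),(.004,.025,.016)]])
for q in proj(pose([.4643,.1244,-.0885],d),c): cv2.circle(im,tuple(int(round(a)) for a in q),2,(0,0,255),1)
b=cv2.resize(s[140:240,300:400],None,fx=4,fy=4,interpolation=2)
cv2.imwrite("pics/w3.png",np.hstack([im[:,200:600],b]))
E
```

```text
time_s: 5.37
eef_pos: [0.5645, 0.1912, 0.1386]
eef_rot: [-0.001, 0.044, 0.999, -0.0]
ft_force: [-0.0, 0.2, -4.9]
opening: 0.096
grip_force: 81.0
time_s: 5.78
eef_pos: [0.5909, 0.1888, 0.1394]
eef_rot: [0.0, 0.044, 0.999, 0.0]
ft_force: [-0.9, -0.3, -5.3]
opening: 0.094
grip_force: 81.0
time_s: 6.03
eef_pos: [0.6007, 0.1878, 0.1392]
eef_rot: [0.0, 0.045, 0.999, 0.0]
ft_force: [-0.1, -0.1, -5.0]
opening: 0.095
grip_force: 81.0
6.1333 [0.59972407 0.18786075 0.13913988] [ 0.17666236  0.23170407 -4.21507279] [-0.03493443 -0.09693086 -0.01301229]
```

View pics/w3.png

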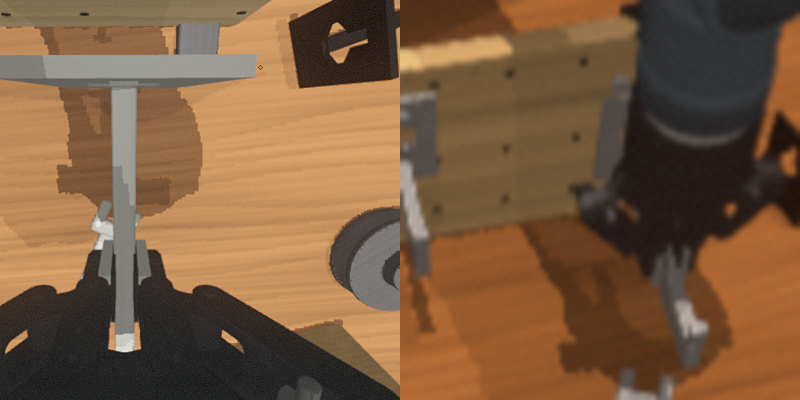

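```bash
python3 -m jog '[[[0.002,0,0.02,0],[0.004,0,0.04,0],[0.006,0,0.06,0],[0.006,0,0.08,0],[0.006,0,0.09,0]]]'
python3 -m jog '[[[0,-0.02,0,0],[0,-0.05,0,0.02],[0,-0.08,0,0.04],[0,-0.11,0,0.06],[0,-0.14,0,0.08]]]'
python3 -m jog '[[[0,-0.03,0,0.02],[0,-0.06,0,0.04],[0,-0.09,0,0.06],[-0.006,-0.12,0,0.08],[-0.012,-0.15,0,0.1]]]'
python3 -m jog '[[[-0.008,-0.03,0,0.01],[-0.016,-0.06,0,0.022],[-0.024,-0.09,0,0.022],[-0.032,-0.12,0,0.022],[-0.034,-0.15,0,0.022]]]'
python3 -m jog '[[[0,-0.02,0,0],[0,-0.0275,0,0],[0,-0.0275,0,0],[0,-0.0275,0,0]]]'
python3 - <<'E'
from h import *; import cv2
s=grab_frame("scene")[:,:,::-1].copy(); t=grab_frame("top")[:,:,::-1].copy()
st=get_state(); print(st["time_s"],st["eef_pos"],st["ft_force"],st["torque"],rot(st["eef_rot"])[:,1])
cv2.imwrite("pics/w4.png",np.hstack([cv2.resize(s[140:340,100:300],(400,400)),cv2.resize(t[120:270,350:500],(400,400))]))
E
```

```text
time_s: 6.55
eef_pos: [0.6067, 0.1882, 0.2322]
eef_rot: [0.002, 0.044, 0.999, 0.0]
ft_force: [0.3, 1.1, -4.4]
opening: 0.091
grip_force: 81.1
time_s: 6.97
eef_pos: [0.6052, 0.0469, 0.2289]
eef_rot: [-0.001, 0.004, 1.0, 0.0]
ft_force: [0.1, -0.4, -4.3]
opening: 0.09
grip_force: 80.9
time_s: 7.38
eef_pos: [0.5934, -0.1032, 0.2288]
eef_rot: [-0.0, -0.046, 0.999, 0.0]
ft_force: [0.8, -1.0, -5.2]
opening: 0.092
grip_force: 80.9
time_s: 7.8
eef_pos: [0.5583, -0.2529, 0.229]
eef_rot: [-0.001, -0.056, 0.998, 0.001]
ft_force: [-0.6, 0.7, -4.7]
opening: 0.093
grip_force: 81.0
time_s: 8.13
eef_pos: [0.5598, -0.2789, 0.2288]
eef_rot: [-0.0, -0.056, 0.998, 0.001]
ft_force: [-0.3, 0.1, -5.1]
opening: 0.095
grip_force: 81.0
8.2333 [ 0.56011621 -0.27799979  0.22914761] [-0.45062049  0.79534945 -3.84423308] [ 0.02347644 -0.12075278 -0.06819528] [-0.11449751  0.99342262  0.00134528]
```

View pics/w4.png

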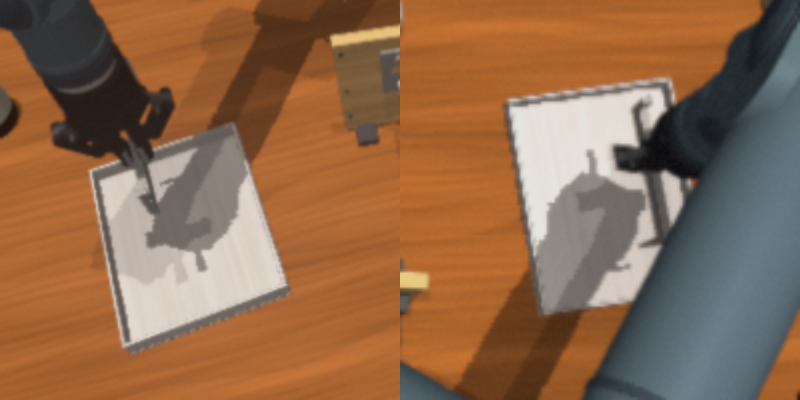

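```bash
python3 -m jog '[[[0,0,-0.03,0],[0,0,-0.065,0],[0,0,-0.1,0],[0,0,-0.13,0],[0,0,-0.155,0]]]'
python3 -m jog '[[[0,0,-0.012,0],[0,0,-0.022,0],[0,0,-0.03,0],[0,0,-0.034,0],[0,0,-0.036,0]]]'
python3 -m jog '[[[0,0,0,0],[0,0,-0.001,0],[0,0,-0.002,0],[0,0,-0.002,0],[0,0,-0.002,0]]]'
```

```text
time_s: 8.65
eef_pos: [0.5593, -0.2771, 0.0719]
eef_rot: [-0.001, -0.058, 0.998, 0.001]
ft_force: [0.9, 0.4, -4.1]
opening: 0.095
grip_force: 81.0
time_s: 9.07
eef_pos: [0.5606, -0.2794, 0.0386]
eef_rot: [0.0, -0.057, 0.998, -0.0]
ft_force: [0.3, -0.2, -4.4]
opening: 0.095
grip_force: 80.9
time_s: 9.48
eef_pos: [0.5606, -0.28, 0.037]
eef_rot: [0.001, -0.057, 0.998, -0.0]
ft_force: [0.3, -0.2, -3.9]
opening: 0.093
grip_force: 80.9
```

```bash
python3 -m jog '[[[0,0,-0.001,0],[0,0,-0.002,0],[0,0,-0.002,0],[0,0,-0.002,0]]]'
python3 -m jog '[[[0,0,-0.001,0],[0,0,-0.001,0],[0,0,-0.001,0],[0,0,-0.001,0]]]'
python3 -m jog '[[[0,0,-0.001,0],[0,0,-0.001,0],[0,0,-0.001,0],[0,0,-0.001,0]]]'
```

```text
time_s: 9.82
eef_pos: [0.5604, -0.2801, 0.036]
eef_rot: [0.001, -0.057, 0.998, -0.001]
ft_force: [-4.0, 0.9, 6.4]
opening: 0.095
grip_force: 82.7
time_s: 10.15
eef_pos: [0.5602, -0.2802, 0.0354]
eef_rot: [0.0, -0.057, 0.998, -0.001]
ft_force: [-5.2, 0.6, 9.1]
opening: 0.091
grip_force: 83.1
time_s: 10.48
eef_pos: [0.5602, -0.2802, 0.0353]
eef_rot: [0.001, -0.057, 0.998, -0.001]
ft_force: [-7.3, 2.6, 15.4]
opening: 0.09
grip_force: 84.0
```

```bash
python3 -m jog '[[[0,0,0.001,0],[0,0,0.001,0],[0,0,0.001,0],[0,0,0.001,0]]]' - 20
python3 -m jog '[[[0,0,0,0],[0,0,0,0],[0,0,0,0],[0,0,0,0],[0,0,0,0]]]' 0.05
python3 -m jog '[[[0,0,0.02,0],[0,0,0.05,0],[0,0,0.085,0],[0,0,0.12,0],[0,0,0.15,0]]]'
python3 -m jog '[[[0,0.03,0,0],[0,0.06,0,0],[0,0.09,0,0],[0,0.12,0,0],[0,0.15,0,0]]]'
python3 - <<'E'
from h import *; import cv2
s=grab_frame("scene")[:,:,::-1].copy(); t=grab_frame("top")[:,:,::-1].copy()
cs,ct=camera_params("scene"),camera_params("top")
h=np.array([.552,-.281,.1137]); h[:2]+=rot([np.cos(.05685),0,0,np.sin(.05685)])[:2,0]*-.077
P=pose(h,[(.154,0,.004),(.154,0,.05),(0,.025,.092),(0,-.025,.092)])
for im,c in((s,cs),(t,ct)):
  for q in proj(P,c): im[int(round(q[1])),int(round(q[0]))]=(0,0,255)
print(get_state()["time_s"],proj(P,cs).round(0).tolist())
cv2.imwrite("pics/w5.png",np.hstack([cv2.resize(s[140:340,100:300],(400,400),interpolation=0),cv2.resize(t[120:270,350:500],(400,400),interpolation=0)]))
E
```

```text
time_s: 10.82
eef_pos: [0.5602, -0.2802, 0.0354]
eef_rot: [0.0, -0.057, 0.998, -0.001]
ft_force: [-6.5, 0.5, 9.8]
opening: 0.093
grip_force: 83.3
time_s: 11.23
eef_pos: [0.5602, -0.2797, 0.0332]
eef_rot: [0.0, -0.057, 0.998, 0.0]
ft_force: [-0.8, -1.3, 0.3]
opening: 0.585
grip_force: 0.0
time_s: 11.65
eef_pos: [0.5603, -0.2798, 0.1856]
eef_rot: [0.001, -0.057, 0.998, -0.0]
ft_force: [0.4, 0.3, 0.6]
opening: 0.586
grip_force: 0.0
time_s: 12.07
eef_pos: [0.56, -0.1284, 0.1833]
eef_rot: [0.0, -0.056, 0.998, 0.0]
ft_force: [0.4, -0.0, -0.3]
opening: 0.588
grip_force: 0.0
12.1667 [[198.0, 281.0], [194.0, 274.0], [186.0, 214.0], [167.0, 220.0]]
```

View pics/w5.png

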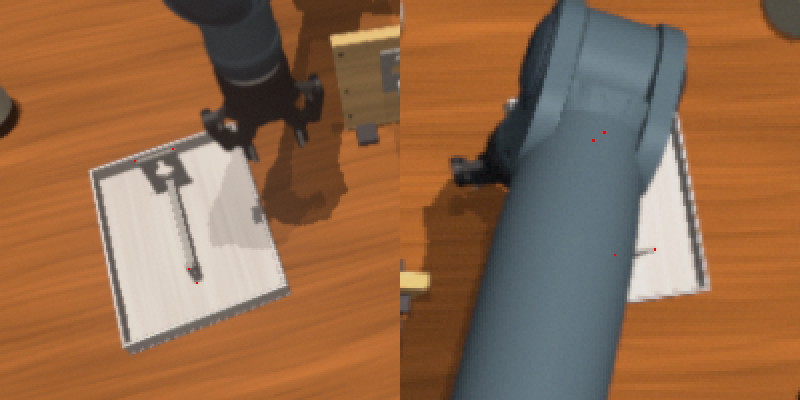

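```bash
python3 -c "
from plant import *
print(sign_off())"
```

```text
the job is handed in; nothing more can be done
None
```

The long hanger is off its stud and standing upright in the tray where the final picture predicted it, nothing else was touched as far as I could tell, and the job was handed in at about 12 s (the judge's verdict was not reported).

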